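# Put the finishing kit away in the bench tray

### The job

Put the finishing kit away in its tray: the thick marker lying flat in the long open insert, the narrow roll of tape lying flat in the larger, near cell of the two-cell insert, the glue stick standing upright in that insert's smaller, far cell, and the snap-off knife lying flat in the insert with the sliding cover, which you slide back for it and then slide fully shut again. The slim ballpoint pen and the wide roll of parcel tape do not belong to the kit: leave them where they are.

Things in the scene. Friction and masses are not known exactly. Their poses are not given: they have to be found in the camera images.
- marker_mid (a point): Thick hexagonal marker pen, 140 long, 17 across its flats, white barrel and black cap, 25 g, lying on the bench. This point is its centre (8.5 above what it lies on); x runs along it, towards the cap; z up.
- tape_mid (a point): Narrow roll of adhesive tape, outer diameter 50, height 19, bore 25, lying flat on the bench, 35 g. This point is its centre, half-way up (9.5); z is the roll's axis.
- glue_mid (a point): Glue stick, a capped round stick of diameter 28 and height 96, standing upright on the bench, 35 g. This point is its centre, half-way up (48); z is its axis, cap up.
- knife_mid (a point): Small snap-off knife, blade retracted, flat black body 95 long, 20 wide, 12 thick, 45 g, lying flat. This point is its centre, half-way up (6); x runs along it, z up. A low ridged thumb slide stands 4 proud of its top.
- pen_mid (a point): Slim ballpoint pen, 147 long and 9 across its hexagonal barrel, lying on the bench: a look-alike of the marker that is left alone. This point is its centre (4.5 up); x runs along it.
- parcel_mid (a point): Wide roll of parcel tape, outer diameter 64, height 48, lying flat on the bench: a look-alike of the narrow tape that is left alone. This point is its centre, half-way up (24).
- pen_insert: Long open insert: a grey open box, outside 180 (x) by 84 (y), 32 high, walls and floor 3. Its origin is the centre of its underside, x along its length away from the robot, z up. The three inserts, of one footprint, stand fixed side by side, in any order, 87 apart, in one black tray (192 by 270, rim 25 high, floor 4) with the same heading; they do not move.
- tape_insert: Two-cell insert: same outside box (180 by 84, 32 high, walls and floor 3) with one 3 mm cross wall at x = +18.5. Larger, near cell: x from -87 to +17, centre x = -35. Smaller, far cell: x from +20 to +87, centre x = +53.5. Both are 78 wide in y. Origin: centre of the underside; x along its length away from the robot.
- knife_insert: Insert with sliding cover: grey box, outside 180 by 84, floor and walls 3, side walls 47 high with 3 mm lips that leave 72 between them. Its bay lies at the near end, x from -87 to +33 (centre x = -27), y 78 wide, under the cover; behind it, from x = +33 to +90, is a closed fixed deck, not a place for anything. With the cover fully back the bay is clear from x = -87 to +28. Origin: centre of the underside; x along its length away from the robot.
- cover (a joint): Travel of the white sliding cover in m: 0 shut, 0.118 fully back (away from the robot, along the +x of the insert with the sliding cover). It slides stiffly (about 1.5 N) and stays where it is left. The cover is a plate 124 by 76 by 4, its top 43.5 above the insert's underside; a raised black pull bar stands on it, 10 thick (x), 44 wide (y), 14 high (top 57.5 above the insert's underside), centred at x = -60 mm + travel, y = 0 in the insert's frame.

How it is judged:
At the end, for the whole second after the job is handed in: Marker flat in the long insert; tape flat in the near cell and glue stick upright (0.12 rad) in the far cell of the two-cell insert; knife flat in the covered bay; each on its floor (within 6 mm). Cover shut to 4 mm. Pen and parcel tape within 30 mm of their start. All released, at rest (x of marker_mid in the frame of pen_insert between -0.022 and 0.022 m and y of marker_mid in the frame of pen_insert between -0.034 and 0.034 m and z of marker_mid in the frame of pen_insert between 0.0045 and 0.0185 m and x of tape_mid in the frame of tape_insert between -0.065 and -0.005 m and y of tape_mid in the frame of tape_insert between -0.017 and 0.017 m and z of tape_mid in the frame of tape_insert between 0.0065 and 0.0185 m and angle between tape_mid's own z axis and vertical below 0.15 rad and x of glue_mid in the frame of tape_insert between 0.0315 and 0.0755 m and y of glue_mid in the frame of tape_insert between -0.028 and 0.028 m and z of glue_mid in the frame of tape_insert between 0.045 and 0.057 m and angle between glue_mid's own z axis and vertical below 0.12 rad and x of knife_mid in the frame of knife_insert between -0.052 and -0.002 m and y of knife_mid in the frame of knife_insert between -0.032 and 0.032 m and z of knife_mid in the frame of knife_insert between 0.003 and 0.015 m and value of joint cover below 0.004 m and distance of each of pen_mid, parcel_mid from where it was at the start of the episode below 0.03 m and linear speed of each of marker, tape, glue, knife below 0.02 m/s); the robot touches nothing.
It fails at once if the ballpoint pen is moved (distance of pen_mid from where it was at the start of the episode above 0.03 m).
It fails at once if the roll of parcel tape is moved (distance of parcel_mid from where it was at the start of the episode above 0.03 m).
It also fails if it takes over 134 s, if anything falls off the work surface, if the arm or the gripper's body presses on something with over 40 N, if the wrist force passes 120 N, or if a joint passes its speed limit or range.

### The arm

A 7-joint arm with a two-finger parallel gripper is mounted at the origin on the work surface. World frame = base frame: x ahead of the robot, y to its left, z up, the work surface at z = 0. Lengths are in m, angles in rad, forces in N, time in s.
With the tool pointing down it reaches from about 0.425 to 0.925 m from the base axis. Payload 6.8 kg.
Tool frame: the origin (TCP) lies on the centre line of the jaws, within the pads' length; the fingertips stand 14 mm ahead of it and the grasp point (between the pads) lies 5 mm behind it (r.nose_length is the distance from the TCP to the fingertips, in m); z points along the fingers, y is the direction in which the jaws open and shut (so a half turn about z gives the same grasp; the last joint's range is limited). The gripper opens to 85 mm and grips with 20 to 120 N. Pads are 22 mm wide; open, the fingers measure 114 mm over their backs; the gripper's body (76 mm by 85 mm) begins 54 mm behind the grasp point. The pads swing forward as they close: fully open they stand 13 mm farther back than shut.
Start: joints at [-1.371, 0.477, 0.022, 1.555, -0.011, 1.109, -0.083], TCP at [0.204, 0.643, 0.219] pointing down, gripper open.
Joint ranges: [-2.96, 2.96], [-0.34, 2.1], [-1.41, 1.46], [0.24, 2.44], [-1.37, 4.51], [0.17, 1.92], [-2.96, 2.96]. Speed limits (rad/s): [2.39, 2.39, 3.14, 3.14, 3.14, 3.14, 3.14].

### API

Orientations are given as a rotation vector (axis times angle).
In Python, from bench import r, imaging, look_for, outline_of gives the robot as it stands. The module is installed in compiled form; this text tells all that it offers.
- The arm moves only by the tool carry_out, never from a script. Its arguments are lists of equal length, an entry for each row: "offset": the shift along the tool's x, y, z as a fraction of full scale, a list of three; "turn": the turn, a rotation vector about the tool's x, y, z as a fraction of full scale, a list of three. A call has 1 to 8 rows; each row is the pose to reach, as a shift and turn from the pose commanded when the call began, along the tool's axes at that moment; what a row does not reach only later rows make up. Full scale, the value 1, is 0.5 m for a shift and 1.5 rad for a turn. A row lasts 1/10 s, in which the tool goes at most 50 mm and 8.59 degrees, less where a joint would pass 70% of its speed; a pose out of reach is approached as far as the arm can. A call with a number of a shift or a turn outside -1 to 1 is refused whole. A call with a gripper value outside its range is refused whole. "hand" is the closure, from 0 (fully open) to 1 (shut), set as the call begins (left out, the last holds). The fingers move at their own pace and stop on an object; "force" is the grip in N (left out, the last holds). Time passes only in rows, so rows that repeat a pose let the fingers close. It gives the time, the measured TCP pose, the force and the opening at its end, in the units of the state.
- r.get_obs(): the state, without advancing time (a new reading comes with each control period).
- imaging.grab_frame(name): name is "scene" or "top" or "wrist"; returns a dict with "pixels" (384x512x3 uint8, red, green, blue), "fx", "fy", "cx", "cy" (pixels), "R" (3x3) and "t" (3): a world point X has camera coordinates R X + t. Camera axes: x right, y down, z forward; pixel columns grow to the right and rows downward; lengths in m; the calibration is good to about 2 mm. A picture is of the moment at which its call begins. There is no depth.
- r.hand_in(): hands the job in, once; it reports no verdict.
Trained networks look in the newest picture that a camera, given by its name, has taken for a name from the list of things; names that differ only in an ending like _2 or _b are one class to them, and where a whole thing is asked for, a point or a joint stands for the part that bears it (a point fixed in the world has none). Each returns a list of dicts, best first, with "score" (0 to 1); they miss things now and then, are a little off and sometimes report something else, mostly with a low value. They report only what shows in the picture. A call takes as long as a camera call.
- look_for(query, camera): "xyz" ([x, y, z] in m, in the coordinates of the camera as it stood for that picture, good to about 4 mm: the middle of the surface that is visible of it).
- outline_of(query, camera): "region" (384x512 bool, what is visible of it).
The state is a dict: "clock": time; "joints": joint angles; "qvel": joint speeds; "tau": joint torques, N m; "tcp_pos": TCP position; "orientation": TCP orientation; "contact_force": force on the tool from outside, world axes, zero at the start; "moment": the same for the moment, N m; "grip_width": finger opening in m.
Only numpy, scipy, OpenCV 4.12 (cv2) and the standard library are available. Lean on these libraries where they do the work, as an engineer would, in place of code of your own. Each camera call takes 0.05 s, during which the arm holds its last target. There are 200 camera calls.

## Working session

There is one attempt and no reset: what is moved stays moved. The work goes in short steps, Python scripts to look and compute and a tool call to move; the robot and the scene stay as the last step left them, time stands still between calls to the robot, and variables do not carry over. Pictures are saved under pics/ and viewed, about 12 in all and at most 16, crops included, and the job is handed in when it is done.

Besides the shell and the picture viewer there is one more tool, called after "Emit:" as name(argument=value, ...) on one line, values as JSON. carry_out: Moves the arm, as the interface text tells. Shift numbers are shares of 0.5 m and turn numbers shares of 1.5 rad, none past 1 either way. Its arguments: {"type":"object","properties":{"offset":{"type":"array","items":{"type":"array","items":{"type":"number","minimum":-1,"maximum":1}}},"turn":{"type":"array","items":{"type":"array","items":{"type":"number","minimum":-1,"maximum":1}}},"hand":{"type":"number"},"force":{"type":"number"}},"required":["offset","turn"]}

```bash
mkdir -p pics
cat > h.py <<'E'
from bench import r, imaging, look_for, outline_of
import numpy as np, cv2
from scipy.spatial.transform import Rotation as Ro
def snap(n,f):
    g=imaging.grab_frame(n); cv2.imwrite('pics/'+f,g['pixels'][:,:,::-1]); return g
def w(g,p): return np.array(g['R']).T@(np.array(p)-np.array(g['t']))
def px(g,X):
    c=np.array(g['R'])@np.array(X)+np.array(g['t']); return np.array([g['fx']*c[0]/c[2]+g['cx'],g['fy']*c[1]/c[2]+g['cy']])
def ray(g,u,v,z):
    R=np.array(g['R']);t=np.array(g['t']);o=-R.T@t
    d=R.T@np.array([(u-g['cx'])/g['fx'],(v-g['cy'])/g['fy'],1]); return o+d*(z-o[2])/d[2]
def mask_rect(g,q,cam,z):
    o=outline_of(q,cam)
    if not o: return None
    v,u=np.nonzero(o[0]['region']); P=np.array([ray(g,a,b,z)[:2] for a,b in zip(u,v)],np.float32)
    (c,s,a)=cv2.minAreaRect(P*1000); 
    if s[0]<s[1]: s=s[::-1]; a+=90
    return o[0]['score'],np.round(c,1),np.round(s,1),round(a,1),len(u)
def go(x,y,z,yaw):
    """row for target: tool-down pose with tool x axis at heading yaw"""
    o=r.get_obs(); R0=Ro.from_rotvec(o['orientation']); 
    c,s=np.cos(yaw),np.sin(yaw); R1=Ro.from_matrix(np.array([[c,s,0],[s,-c,0],[0,0,-1]]))
    d=R0.inv().apply(np.array([x,y,z])-o['tcp_pos'])/0.5; t=(R0.inv()*R1).as_rotvec()/1.5
    return np.round(d,4).tolist(),np.round(t,4).tolist()
E
python3 - <<'E'
from h import *
o=r.get_obs(); print({k:np.round(v,3).tolist() for k,v in o.items()}, r.nose_length); print(Ro.from_rotvec(o['orientation']).as_matrix().round(3))
Z=dict(marker_mid=.0085,tape_mid=.0095,glue_mid=.09,knife_mid=.012,pen_mid=.0045,parcel_mid=.048,pen_insert=.036,tape_insert=.036,knife_insert=.045,cover=.0475)
for c in('top','scene'):
    g=snap(c,c+'0.png'); print(c,np.array(g['R']).round(2).tolist(),np.round(g['t'],3))
    for q in Z:
        l=look_for(q,c); print(q,[(round(d['score'],2),w(g,d['xyz']).round(3).tolist()) for d in l[:3]], mask_rect(g,q,c,Z[q]) if c=='top' else '')
E
```

```text
{'clock': 0.0, 'joints': [-1.371, 0.478, 0.022, 1.557, -0.012, 1.109, -0.083], 'qvel': [-0.001, -0.001, -0.001, 0.0, -0.0, 0.0, 0.001], 'tau': [0.001, -59.644, 1.608, -28.12, 0.012, 0.009, -0.0], 'tcp_pos': [0.204, 0.643, 0.218], 'orientation': [-0.482, -3.104, 0.003], 'contact_force': [0.836, -0.731, 0.438], 'moment': [0.021, 0.004, -0.0], 'grip_width': 0.085} 0.014
[[-0.953  0.303 -0.   ]
 [ 0.303  0.953 -0.002]
 [-0.    -0.002 -1.   ]]
top [[-0.02, -1.0, -0.01], [-1.0, 0.02, -0.09], [0.1, 0.01, -1.0]] [0.002 0.519 0.808]
marker_mid [(0.56, [0.578, -0.097, 0.018])] (0.92, array([ 580. , -101.5]), array([140.6,  19.6]), 167.4, 457)
tape_mid [(0.65, [0.443, -0.307, 0.022]), (0.54, [0.577, -0.098, 0.016])] (0.54, array([ 442.3, -310.3]), array([53.4, 48.8]), 88.7, 350)
glue_mid [(0.79, [0.427, -0.214, 0.087])] (0.66, array([ 426.8, -211.7]), array([42., 23.]), 88.7, 197)
knife_mid [(0.76, [0.578, -0.237, 0.014])] (0.75, array([ 572.9, -238.3]), array([98.3, 22.3]), 21.0, 360)
pen_mid [(0.79, [0.576, -0.359, 0.008]), (0.65, [0.549, 0.129, 0.047])] (0.83, array([ 577. , -354.2]), array(
[... 419 characters left out ...]
4, 131.5]), array([182.3,  91.2]), 177.5, 3129)
cover [(0.56, [0.537, 0.135, 0.048])] (0.72, array([536.8, 134.4]), array([126.1,  74.3]), 175.9, 1751)
scene [[-0.78, 0.62, 0.01], [0.37, 0.48, -0.8], [-0.5, -0.62, -0.61]] [ 0.397 -0.143  1.316]
marker_mid [(0.81, [0.58, -0.093, 0.016])] 
tape_mid [(0.68, [0.444, -0.302, 0.015])] 
glue_mid [(0.7, [0.433, -0.212, 0.059])] 
knife_mid [(0.73, [0.574, -0.233, 0.012]), (0.7, [0.557, 0.301, 0.007])] 
pen_mid [(0.53, [0.579, -0.355, 0.008])] 
parcel_mid [(0.68, [0.45, -0.089, 0.044])] 
pen_insert [(0.94, [0.556, 0.297, 0.008])] 
tape_insert [(0.8, [0.546, 0.21, 0.01])] 
knife_insert [(0.86, [0.564, 0.14, 0.046])] 
cover [(0.7, [0.54, 0.135, 0.055])]
```

View pics/top0.png

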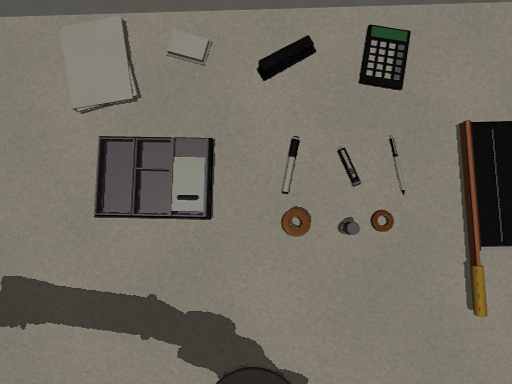

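View pics/scene0.png

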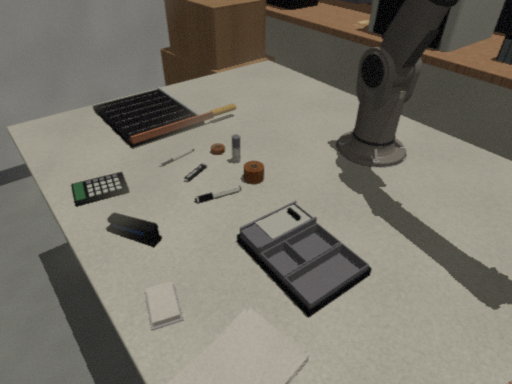

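The top view shows the tray at cols 97–213, rows 137–217: long insert on the left, two-cell insert in the middle, covered insert on the right with its pull bar at (188,197). The loose items are at cols 282–405. The network results match this. First I move above the tray for a wrist view.

```bash
python3 -c "
from h import *
print(go(.48,.19,.26,np.radians(87.6)))"
```

```text
([-0.7998, -0.697, -0.0817], [-0.0, -0.0, 0.8699])
```

Emit:
carry_out(offset=[[-0.8,-0.697,-0.082],[-0.8,-0.697,-0.082],[-0.8,-0.697,-0.082],[-0.8,-0.697,-0.082],[-0.8,-0.697,-0.082],[-0.8,-0.697,-0.082],[-0.8,-0.697,-0.082],[-0.8,-0.697,-0.082]], turn=[[0,0,0.87],[0,0,0.87],[0,0,0.87],[0,0,0.87],[0,0,0.87],[0,0,0.87],[0,0,0.87],[0,0,0.87]])

```text
clock: 2.4
tcp_pos: [0.4125, 0.3007, 0.2505]
orientation: [-2.157, -2.283, -0.002]
contact_force: [1.5, 0.9, 0.8]
grip_width: 0.0854
```

```bash
python3 -c "
from h import *
print(go(.48,.19,.26,np.radians(87.6)))"
```

```text
([-0.2288, 0.1222, -0.0191], [0.0003, -0.0006, 0.0659])
```

Emit:
carry_out(offset=[[-0.229,0.122,-0.019],[-0.229,0.122,-0.019],[-0.229,0.122,-0.019],[-0.229,0.122,-0.019],[-0.229,0.122,-0.019]], turn=[[0,0,0.066],[0,0,0.066],[0,0,0.066],[0,0,0.066],[0,0,0.066]])

```text
clock: 2.9
tcp_pos: [0.4799, 0.1918, 0.2597]
orientation: [-2.263, -2.179, -0.001]
contact_force: [-0.6, 0.7, 0.7]
grip_width: 0.0856
```

Run:
```python
from h import *
g=snap('wrist','w1.png'); print(np.array(g['R']).round(2).tolist(),g['fx'],g['cx'],g['cy'], 'cam',w(g,[0,0,0]).round(3), r.get_obs()['tcp_pos'].round(4))
for q,z in dict(pen_insert=.036,tape_insert=.036,knife_insert=.051,cover=.0475).items():
    l=look_for(q,'wrist'); print(q,[(round(d['score'],2),w(g,d['xyz']).round(3).tolist()) for d in l[:3]], mask_rect(g,q,'wrist',z))
```

```text
[[1.0, -0.04, 0.0], [-0.04, -0.95, 0.32], [-0.01, -0.32, -0.95]] 311.81226405906597 253.24580728762163 195.51200513964983 cam [0.483 0.275 0.415] [0.4793 0.1929 0.2595]
pen_insert [(0.6, [0.565, 0.31, 0.009]), (0.44, [0.575, -0.095, 0.016])] (0.75, array([559.9, 308.2]), array([180.8,  85. ]), 177.3, 13359)
tape_insert [(0.8, [0.563, 0.218, 0.005]), (0.46, [0.443, -0.083, 0.039])] (0.66, array([556.5, 221.6]), array([182.9,  86.6]), 177.0, 10806)
knife_insert [(0.76, [0.556, 0.13, 0.054])] (0.87, array([551.6, 137.7]), array([180.6,  89.9]), 177.8, 9741)
cover [(0.63, [0.534, 0.138, 0.048])] (0.67, array([535.7, 133.6]), array([124.6,  72.5]), 177.8, 5302)
```

View pics/w1.png

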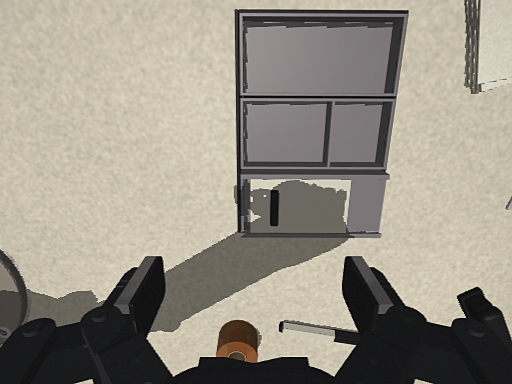

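Run:
```python
from h import *
g=imaging.grab_frame('wrist'); im=g['pixels'].astype(int).max(2)
m=np.zeros_like(im,bool); m[185:232,262:290]=im[185:232,262:290]<45
v,u=np.nonzero(m); print(len(u),u.min(),u.max(),v.min(),v.max())
c=ray(g,np.median(u),(v.min()+v.max())/2,.058); print(c)
O=np.array([.553,.1346]); h=np.radians(-2.4); R=np.array([[np.cos(h),-np.sin(h)],[np.sin(h),np.cos(h)]])
print(R.T@(c[:2]-O)*1000)
print(go(c[0],c[1],.11,np.radians(87.6)))
```

```text
269 271 278 191 226
[0.50282448 0.13735122 0.058     ]
[-50.24672093   0.64767408]
([-0.1085, 0.0503, 0.2989], [-0.0001, 0.0, 0.0044])
```

Emit:
carry_out(offset=[[-0.108,0.048,0.2],[-0.108,0.048,0.3],[-0.108,0.048,0.388],[-0.108,0.048,0.388],[-0.108,0.048,0.388],[-0.108,0.048,0.388]], turn=[[0,0,0.004],[0,0,0.004],[0,0,0.004],[0,0,0.004],[0,0,0.004],[0,0,0.004]])

```text
clock: 4.0
tcp_pos: [0.5014, 0.1368, 0.0652]
orientation: [-2.268, -2.173, 0.004]
contact_force: [-0.0, 0.2, 1.9]
grip_width: 0.0852
```

Emit:
carry_out(offset=[[0,0,0],[0,0,0],[0,0,0],[0,0,0],[0,0,0],[0,0,0],[0,0,0],[0,0,0]], turn=[[0,0,0],[0,0,0],[0,0,0],[0,0,0],[0,0,0],[0,0,0],[0,0,0],[0,0,0]], hand=1, force=30)

```text
clock: 4.8
tcp_pos: [0.5018, 0.1372, 0.0655]
orientation: [-2.268, -2.174, 0.0]
contact_force: [-0.5, -0.3, 1.1]
grip_width: 0.0002
```

Run:
```python
from h import *
o=r.get_obs(); print(o['tcp_pos'],o['grip_width'],o['contact_force']); p=o['tcp_pos']
h=np.radians(-2.4)
print(go(p[0]+.112*np.cos(h),p[1]+.112*np.sin(h),p[2],np.radians(87.6)))
```

```text
[0.50176695 0.13720816 0.06547011] 0.00018090243291389642 [-0.49945735 -0.28466127  1.1300695 ]
([0.0, 0.224, -0.0], [-0.0001, 0.0001, -0.0001])
```

Run:
```python
from h import *
g=snap('wrist','w2.png')
g=imaging.grab_frame('scene'); p=px(g,[.53,.137,.06]).astype(int); print(p)
c=g['pixels'][max(0,p[1]-75):p[1]+75,max(0,p[0]-100):p[0]+100,::-1]; cv2.imwrite('pics/s2.png',cv2.resize(c,None,fx=3,fy=3))
a=cv2.imread('pics/w2.png'); b=cv2.imread('pics/s2.png'); b=cv2.resize(b,(512,384)); cv2.imwrite('pics/c2.png',cv2.resize(np.vstack([a,b]),(400,600)))
```

```text
[285 216]
```

View pics/c2.png

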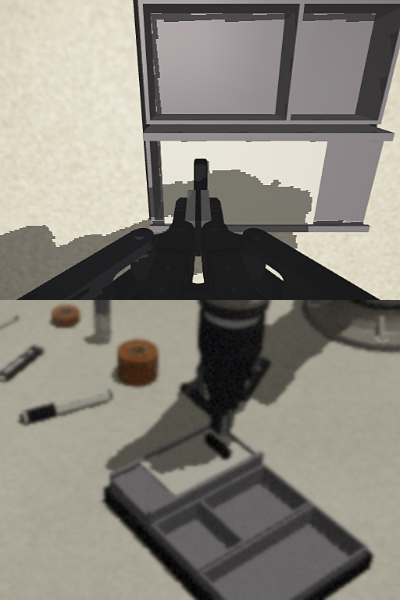

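Run:
```python
from h import *
g=imaging.grab_frame('wrist')
print(w(g,[0,0,0]))
for X in ([.5018,.1372,.0515],[.5018,.1372,.0615],[.5018,.159,.0615],[.5018,.115,.0615],[.5018,.115,.0475]): print(X,px(g,X).round())
for v in (200,205,240): print(v,ray(g,256,v,.0615))
c=g['pixels'][180:310,180:330,::-1]; cv2.imwrite('pics/c3.png',cv2.resize(c,None,fx=4,fy=4,interpolation=cv2.INTER_NEAREST))
```

```text
[0.50499605 0.22007974 0.22041385]
[0.5018, 0.1372, 0.0515] [254. 236.]
[0.5018, 0.1372, 0.0615] [254. 244.]
[0.5018, 0.159, 0.0615] [252. 208.]
[0.5018, 0.115, 0.0615] [255. 278.]
[0.5018, 0.115, 0.0475] [255. 265.]
200 [0.50414517 0.16376229 0.0615    ]
205 [0.50403165 0.16088129 0.0615    ]
240 [0.50320082 0.139795   0.0615    ]
```

View pics/c3.png

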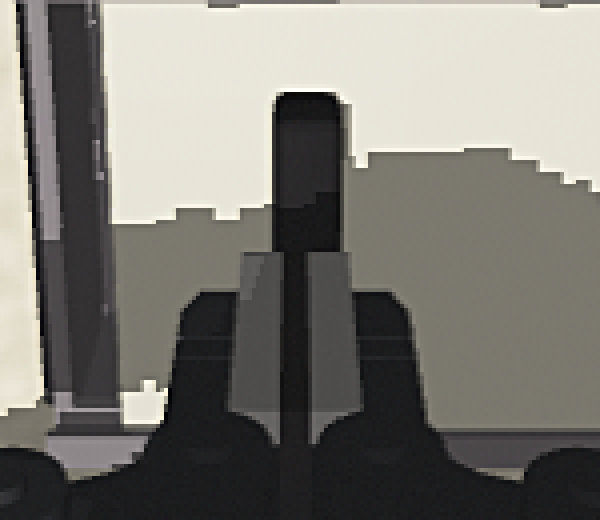

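Run:
```python
from h import *
g=imaging.grab_frame('scene'); im=g['pixels'][:,:,::-1].copy()
p=px(g,[.502,.137,.06]).astype(int); k=10; x0,y0=p[0]-35,p[1]-30
c=cv2.resize(im[y0:y0+56,x0:x0+76],None,fx=k,fy=k,interpolation=cv2.INTER_CUBIC)
for X,col in (([.5018,.1372,.0515],(0,0,255)),([.5018,.1372,.0655],(0,255,0)),([.5018,.1372,.0795],(255,0,0))):
    q=(px(g,X)-[x0,y0])*k; cv2.circle(c,tuple(int(a) for a in q),4,col,-1)
cv2.imwrite('pics/c4.png',c)
```

```text
(no output)
```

View pics/c4.png

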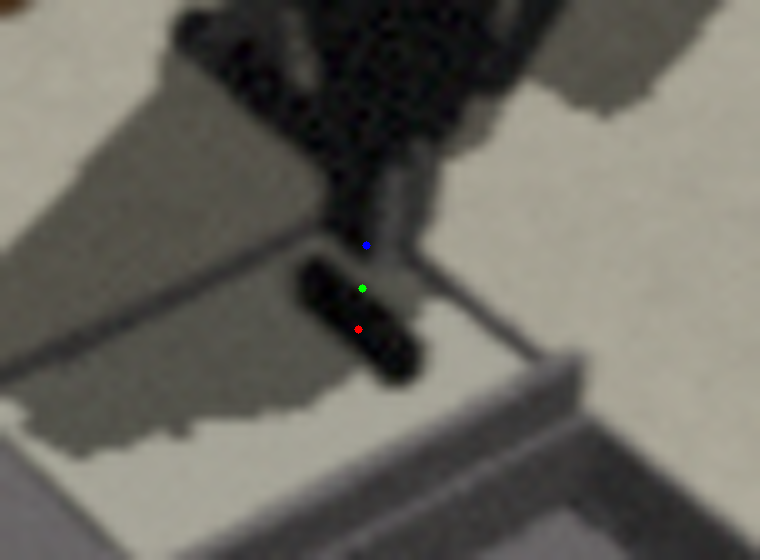

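The scene and wrist views agree that the shut fingertips are at z≈0.079, about 27 mm higher than the stated nose length gives, so they closed above the bar. I'll open partly and descend in small force-checked steps.

Emit:
carry_out(offset=[[0,0,0],[0,-0.004,0],[0,-0.004,0],[0,-0.004,0.01],[0,-0.004,0.02],[0,-0.004,0.02]], turn=[[0,0,0],[0,0,0],[0,0,0],[0,0,0],[0,0,0],[0,0,0]], hand=0.5)

```text
clock: 5.6
tcp_pos: [0.4992, 0.1372, 0.0547]
orientation: [-2.267, -2.174, 0.002]
contact_force: [-0.3, -0.8, -0.2]
grip_width: 0.0428
```

Run:
```python
from h import *
g=snap('wrist','w5.png'); o=r.get_obs(); print(o['tcp_pos'],o['grip_width'],o['contact_force'])
cv2.imwrite('pics/c5.png',cv2.resize(g['pixels'][150:340,130:380,::-1],None,fx=3,fy=3))
```

```text
[0.49941781 0.13717417 0.05496864] 0.04294754684112062 [-0.06777631  0.82443128  0.13442647]
```

View pics/c5.png

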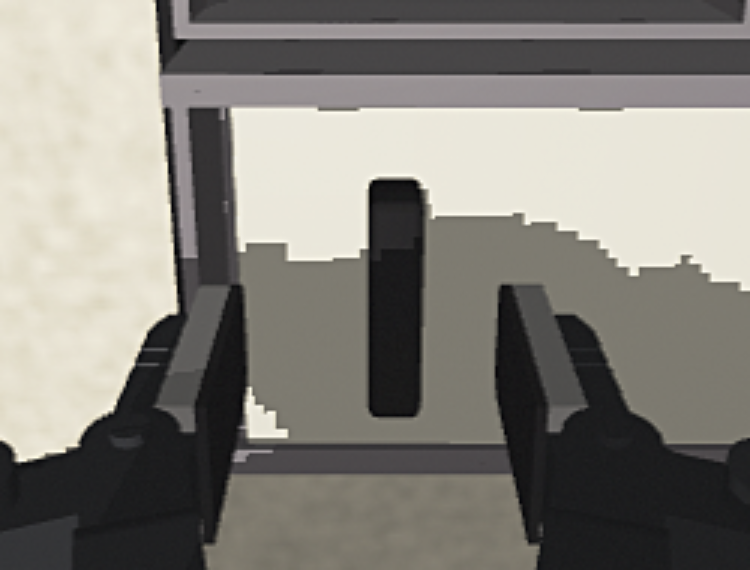

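Emit:
carry_out(offset=[[0,0.009,0.008],[0,0.009,0.016],[0,0.009,0.024],[0,0.009,0.026],[0,0.009,0.026]], turn=[[0,0,0],[0,0,0],[0,0,0],[0,0,0],[0,0,0]])

```text
clock: 6.15
tcp_pos: [0.504, 0.137, 0.0422]
orientation: [-2.268, -2.174, 0.001]
contact_force: [-0.0, 1.1, -0.1]
grip_width: 0.0423
```

Emit:
carry_out(offset=[[0,0,0],[0,0,0],[0,0,0],[0,0,0],[0,0,0],[0,0,0]], turn=[[0,0,0],[0,0,0],[0,0,0],[0,0,0],[0,0,0],[0,0,0]], hand=1)

```text
clock: 6.75
tcp_pos: [0.5044, 0.1372, 0.0427]
orientation: [-2.268, -2.174, -0.0]
contact_force: [-1.0, 0.2, 3.3]
grip_width: 0.0087
```

Emit:
carry_out(offset=[[0,0.04,0],[0,0.08,0],[0,0.12,0],[0,0.16,0],[0,0.2,0],[0,0.22,0],[0,0.22,0],[0,0.22,0]], turn=[[0,0,0],[0,0,0],[0,0,0],[0,0,0],[0,0,0],[0,0,0],[0,0,0],[0,0,0]])

```text
clock: 7.55
tcp_pos: [0.61, 0.1328, 0.0425]
orientation: [-2.263, -2.17, 0.009]
contact_force: [-12.5, -0.1, 16.3]
grip_width: 0.0083
```

Emit:
carry_out(offset=[[0,0,0],[0,0,0],[0,0,-0.06],[0,0,-0.16],[0,0,-0.26],[0,0,-0.26]], turn=[[0,0,0],[0,0,0],[0,0,0],[0,0,0],[0,0,0],[0,0,0]], hand=0.6)

```text
clock: 8.15
tcp_pos: [0.6192, 0.1329, 0.1797]
orientation: [2.264, 2.169, 0.018]
contact_force: [0.0, 0.3, 0.3]
grip_width: 0.0344
```

Run:
```python
from h import *
g=snap('wrist','w6.png')
print('cover',mask_rect(g,'cover','wrist',.0475))
cv2.imwrite('pics/c6.png',g['pixels'][:,:,::-1])
print(go(.574,-.236,.22,np.radians(201)))
```

```text
cover (0.72, array([641.9, 130.7]), array([123.7,  75. ]), 177.4, 9557)
([-0.7403, -0.0511, -0.0937], [0.0022, 0.0014, -1.3195])
```

View pics/c6.png

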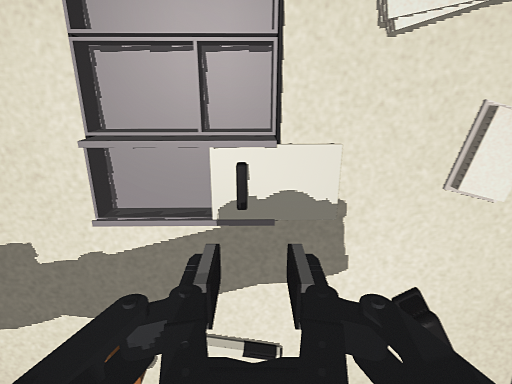

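```bash
python3 -c "
from h import *
print(go(.574,-.236,.16,np.radians(21)))"
```

```text
([-0.7404, -0.0515, 0.0263], [0.0013, -0.0019, 0.7749])
```

Emit:
carry_out(offset=[[-0.74,-0.051,0.026],[-0.74,-0.051,0.026],[-0.74,-0.051,0.026],[-0.74,-0.051,0.026],[-0.74,-0.051,0.026],[-0.74,-0.051,0.026],[-0.74,-0.051,0.026],[-0.74,-0.051,0.026]], turn=[[0,0,0.775],[0,0,0.775],[0,0,0.775],[0,0,0.775],[0,0,0.775],[0,0,0.775],[0,0,0.775],[0,0,0.775]])

```text
clock: 9.05
tcp_pos: [0.5701, -0.2418, 0.158]
orientation: [3.09, 0.553, -0.005]
contact_force: [0.5, -0.7, -1.0]
grip_width: 0.0343
```

Run:
```python
from h import *
print(r.get_obs()['joints'].round(2) if hasattr(r.get_obs()['joints'],'round') else r.get_obs()['joints'])
g=snap('wrist','w7.png')
print('knife',mask_rect(g,'knife_mid','wrist',.01),[w(g,d['xyz']) for d in look_for('knife_mid','wrist')][:1])
print('marker',mask_rect(g,'marker_mid','wrist',.0085))
print('glue',[w(g,d['xyz']) for d in look_for('glue_mid','wrist')][:1])
print(go(.574,-.236,.10,np.radians(21)))
```

```text
[-0.26  0.56  0.79  1.79 -0.46  0.99 -0.5 ]
knife (0.57, array([ 574.8, -239.2]), array([99.6, 20.7]), 20.9, 1940) [array([ 0.57904024, -0.23789361,  0.01366215])]
marker (0.89, array([ 577.5, -100.1]), array([143.3,  20.7]), 166.7, 3062)
glue []
([0.0009, 0.004, 0.116], [-0.0013, 0.0011, 0.0018])
```

View pics/w7.png

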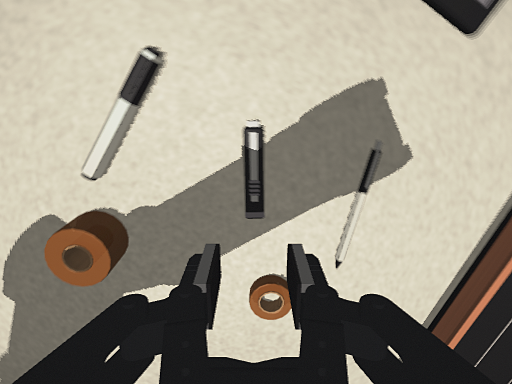

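```bash
python3 -c "
from h import *
print(go(.5755,-.2387,-.006,np.radians(21)))"
```

```text
([0.0021, 0.0105, 0.328], [-0.0013, 0.0011, 0.0018])
```

Emit:
carry_out(offset=[[0.002,0.01,0.1],[0.002,0.01,0.2],[0.002,0.01,0.26],[0.002,0.01,0.29],[0.002,0.01,0.305],[0.002,0.01,0.31],[0.002,0.01,0.31]], turn=[[-0.001,0.001,0],[-0.001,0.001,0],[-0.001,0.001,0],[-0.001,0.001,0],[-0.001,0.001,0],[-0.001,0.001,0],[-0.001,0.001,0]])

```text
clock: 10.0
tcp_pos: [0.5769, -0.2405, 0.0057]
orientation: [3.087, 0.573, 0.006]
contact_force: [0.3, 0.6, 0.9]
grip_width: 0.0344
```

Emit:
carry_out(offset=[[-0.001,0.003,0.012],[-0.001,0.003,0.022],[-0.001,0.003,0.029],[-0.001,0.003,0.029]], turn=[[0,0,-0.003],[0,0,-0.003],[0,0,-0.003],[0,0,-0.003]])

```text
clock: 10.4
tcp_pos: [0.5757, -0.2418, -0.0104]
orientation: [3.087, 0.579, 0.002]
contact_force: [0.4, 0.0, 0.1]
grip_width: 0.034
```

Emit:
carry_out(offset=[[0,0,0],[0,0,0],[0,0,0],[0,0,0],[0,0,0]], turn=[[0,0,0],[0,0,0],[0,0,0],[0,0,0],[0,0,0]], hand=1, force=30)

```text
clock: 10.9
tcp_pos: [0.5761, -0.242, -0.0099]
orientation: [3.086, 0.579, 0.003]
contact_force: [0.2, -0.4, 0.7]
grip_width: 0.019
```

Emit:
carry_out(offset=[[0,0,-0.04],[0,0,-0.12],[0,0,-0.22],[0,0,-0.28],[0,0,-0.28]], turn=[[0,0,0],[0,0,0],[0,0,0],[0,0,0],[0,0,0]])

```text
clock: 11.4
tcp_pos: [0.5782, -0.2435, 0.1347]
orientation: [3.083, 0.578, 0.014]
contact_force: [0.3, -0.6, -0.5]
grip_width: 0.0187
```

Run:
```python
from h import *
g=snap('wrist','w8.png'); o=r.get_obs(); print(o['tcp_pos'],o['grip_width'])
cv2.imwrite('pics/c8.png',cv2.resize(g['pixels'][100:384,100:412,::-1],None,fx=1.5,fy=1.5))
h=np.radians(-2.4);O=np.array([.553,.1346]);R=np.array([[np.cos(h),-np.sin(h)],[np.sin(h),np.cos(h)]])
t=O+R@[-.029,0]; print(t, go(t[0],t[1],.14,h))
```

```text
[ 0.57699105 -0.24238646  0.13210212] 0.018822600724188992
[0.52402544 0.13581439] ([0.1755, -0.7433, -0.0177], [0.0018, -0.0038, 0.2751])
```

View pics/c8.png

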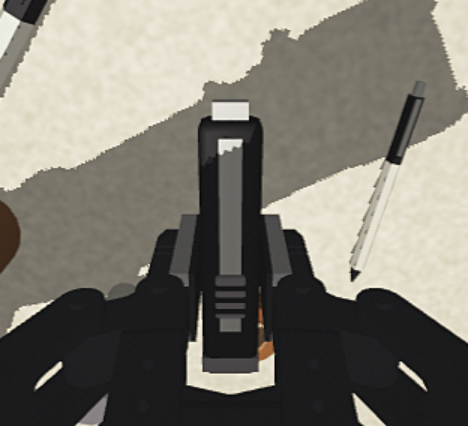

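Emit:
carry_out(offset=[[0.175,-0.743,-0.018],[0.175,-0.743,-0.018],[0.175,-0.743,-0.018],[0.175,-0.743,-0.018],[0.175,-0.743,-0.018],[0.175,-0.743,-0.018],[0.175,-0.743,-0.018],[0.175,-0.743,-0.018]], turn=[[0.002,-0.004,0.275],[0.002,-0.004,0.275],[0.002,-0.004,0.275],[0.002,-0.004,0.275],[0.002,-0.004,0.275],[0.002,-0.004,0.275],[0.002,-0.004,0.275],[0.002,-0.004,0.275]])

```text
clock: 12.25
tcp_pos: [0.5206, 0.1405, 0.1369]
orientation: [-3.14, 0.058, 0.012]
contact_force: [-0.2, -0.2, -0.9]
grip_width: 0.0188
```

Run:
```python
from h import *
g=snap('wrist','w9.png'); o=r.get_obs(); print(o['tcp_pos'],o['grip_width'],mask_rect(g,'knife_mid','wrist',.145))
print(mask_rect(g,'knife_insert','wrist',.051))
print(go(.524,.1358,.001,np.radians(-2.4)))
```

```text
[0.52011557 0.14566329 0.13645571] 0.01915401299784815 (0.57, array([512.6, 141.1]), array([111.5,  22.1]), 177.9, 7076)
(0.66, array([560.6, 133.5]), array([197.5,  84.1]), 177.6, 23949)
([0.0077, 0.0059, 0.2719], [0.0001, 0.0047, 0.0039])
```

View pics/w9.png

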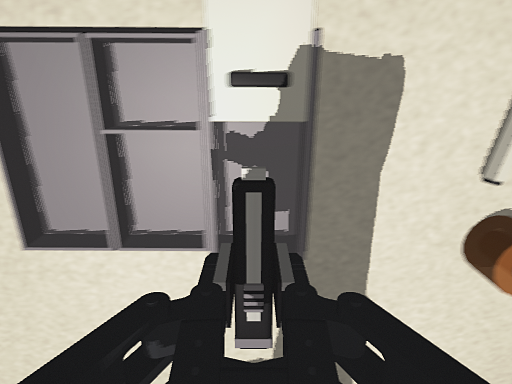

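Emit:
carry_out(offset=[[0.008,0.01,0.03],[0.008,0.01,0.06],[0.008,0.01,0.09],[0.008,0.01,0.1],[0.008,0.01,0.1]], turn=[[0,0.003,0.002],[0,0.003,0.002],[0,0.003,0.002],[0,0.003,0.002],[0,0.003,0.002]])

```text
clock: 12.9
tcp_pos: [0.5255, 0.1303, 0.0874]
orientation: [3.141, -0.072, -0.003]
contact_force: [0.2, 0.9, -0.4]
grip_width: 0.0194
```

Run:
```python
from h import *
print(r.get_obs()['tcp_pos'],go(.524,.1358,.001,np.radians(-2.4)))
```

```text
[0.52545149 0.13027928 0.08743294] ([-0.003, -0.0109, 0.1729], [0.0001, 0.0014, -0.0025])
```

Emit:
carry_out(offset=[[-0.003,-0.011,0.03],[-0.003,-0.011,0.07],[-0.003,-0.011,0.11],[-0.003,-0.011,0.14],[-0.003,-0.011,0.155],[-0.003,-0.011,0.155]], turn=[[0,0.001,-0.002],[0,0.001,-0.002],[0,0.001,-0.002],[0,0.001,-0.002],[0,0.001,-0.002],[0,0.001,-0.002]])

```text
clock: 13.5
tcp_pos: [0.5245, 0.1366, 0.0102]
orientation: [-3.141, 0.066, -0.0]
contact_force: [-0.6, -1.1, -0.5]
grip_width: 0.0191
```

Emit:
carry_out(offset=[[0,0,0.006],[0,0,0.012],[0,0,0.017],[0,0,0.017]], turn=[[0,0,0],[0,0,0],[0,0,0],[0,0,0]])

```text
clock: 13.9
tcp_pos: [0.525, 0.1367, 0.0026]
orientation: [-3.14, 0.065, -0.003]
contact_force: [0.1, -0.2, -0.3]
grip_width: 0.0194
```

Emit:
carry_out(offset=[[0,0,0.005],[0,0,0.009],[0,0,0.009]], turn=[[0,0,0],[0,0,0],[0,0,0]])

```text
clock: 14.2
tcp_pos: [0.5249, 0.1367, -0.0021]
orientation: [-3.14, 0.065, -0.002]
contact_force: [-0.7, -0.2, 0.0]
grip_width: 0.0189
```

Emit:
carry_out(offset=[[0,0,0],[0,0,0],[0,0,-0.04],[0,0,-0.12],[0,0,-0.22],[0,0,-0.3],[0,0,-0.3],[0,0,-0.3]], turn=[[0,0,0],[0,0,0],[0,0,0],[0,0,0],[0,0,0],[0,0,0],[0,0,0],[0,0,0]], hand=0.65)

```text
clock: 15.0
tcp_pos: [0.5251, 0.137, 0.1488]
orientation: [-3.138, 0.065, -0.005]
contact_force: [0.2, 0.0, -0.9]
grip_width: 0.0303
```

Run:
```python
from h import *
g=snap('wrist','w10.png'); k=mask_rect(g,'knife_mid','wrist',.016); print(k)
h=np.radians(-2.4);O=np.array([.553,.1346]);R=np.array([[np.cos(h),-np.sin(h)],[np.sin(h),np.cos(h)]])
print('rel',R.T@(k[1]/1000-O), 'cover',mask_rect(g,'cover','wrist',.0475))
t=O+R@[.058,0]; print(t,go(t[0],t[1],.12,np.radians(87.6)))
```

```text
(0.67, array([524. , 137.1]), array([100.6,  20.5]), 177.8, 2063)
rel [-0.02907925  0.00128341] cover (0.91, array([624. , 130.8]), array([89.4, 77. ]), 177.6, 12416)
[0.61094912 0.13217121] ([0.1747, 0.0014, 0.0536], [-0.0004, 0.0003, -1.047])
```

View pics/w10.png

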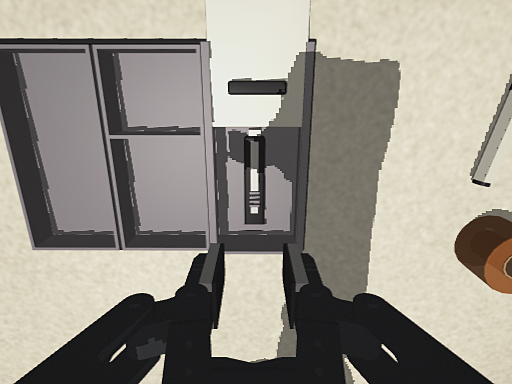

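Emit:
carry_out(offset=[[0.172,0.001,0],[0.172,0.001,0],[0.172,0.001,0],[0.172,0.001,0.054],[0.172,0.001,0.054],[0.172,0.001,0.054],[0.172,0.001,0.054],[0.172,0.001,0.054]], turn=[[0,0,-1],[0,0,-1],[0,0,-1],[0,0,-1],[0,0,-1],[0,0,-1],[0,0,-1],[0,0,-1]], hand=0.5)

```text
clock: 15.95
tcp_pos: [0.6097, 0.132, 0.1194]
orientation: [-2.624, -1.727, 0.002]
contact_force: [-0.9, -0.0, 0.0]
grip_width: 0.0425
```

Emit:
carry_out(offset=[[0,0,0],[0,0,0],[0,0,0],[0,0,0]], turn=[[0,0,-0.2],[0,0,-0.2],[0,0,-0.2],[0,0,-0.2]])

```text
clock: 16.35
tcp_pos: [0.6101, 0.1321, 0.1201]
orientation: [-2.347, -2.087, -0.0]
contact_force: [-1.1, -0.6, -0.3]
grip_width: 0.0425
```

Run:
```python
from h import *
print(r.get_obs()['tcp_pos'],go(.610,.1322,.041,np.radians(87.6)))
```

```text
[0.61008376 0.13213297 0.12011476] ([0.0, -0.0001, 0.1582], [-0.0003, -0.0004, -0.05])
```

Emit:
carry_out(offset=[[0,0,0.06],[0,0,0.11],[0,0,0.14],[0,0,0.155],[0,0,0.156],[0,0,0.156]], turn=[[0,0,-0.05],[0,0,-0.05],[0,0,-0.05],[0,0,-0.05],[0,0,-0.05],[0,0,-0.05]])

```text
clock: 16.95
tcp_pos: [0.6114, 0.1325, 0.0438]
orientation: [2.263, 2.178, 0.004]
contact_force: [-0.3, 0.3, -0.6]
grip_width: 0.0425
```

Emit:
carry_out(offset=[[0,0,0],[0,0,0],[0,0,0],[0,0,0],[0,0,0]], turn=[[0,0,0],[0,0,0],[0,0,0],[0,0,0],[0,0,0]], hand=1)

```text
clock: 17.45
tcp_pos: [0.6101, 0.1327, 0.0441]
orientation: [-2.262, -2.178, -0.002]
contact_force: [-4.3, -1.0, 7.3]
grip_width: 0.0086
```

Emit:
carry_out(offset=[[0,-0.04,0],[0,-0.08,0],[0,-0.12,0],[0,-0.16,0],[0,-0.2,0],[0,-0.225,0],[0,-0.238,0],[0,-0.242,0]], turn=[[0,0,0],[0,0,0],[0,0,0],[0,0,0],[0,0,0],[0,0,0],[0,0,0],[0,0,0]])

```text
clock: 18.25
tcp_pos: [0.492, 0.1377, 0.0441]
orientation: [2.261, 2.177, 0.01]
contact_force: [7.7, 0.1, -0.3]
grip_width: 0.0085
```

Emit:
carry_out(offset=[[0,0,0],[0,0,0]], turn=[[0,0,0],[0,0,0]])

```text
clock: 18.45
tcp_pos: [0.4921, 0.1377, 0.044]
orientation: [2.262, 2.178, 0.008]
contact_force: [2.7, 0.8, 7.1]
grip_width: 0.0089
```

Emit:
carry_out(offset=[[0,-0.008,0],[0,-0.012,0],[0,-0.012,0]], turn=[[0,0,0],[0,0,0],[0,0,0]])

```text
clock: 18.75
tcp_pos: [0.4919, 0.1377, 0.0443]
orientation: [2.257, 2.171, 0.021]
contact_force: [18.9, 1.8, -13.5]
grip_width: 0.0083
```

Emit:
carry_out(offset=[[0,0,0],[0,0,0],[0,0,-0.06],[0,0,-0.16],[0,0,-0.2],[0,0,-0.2],[0,0,-0.2]], turn=[[0,0,0],[0,0,0],[0,0,0],[0,0,0],[0,0,0],[0,0,0],[0,0,0]], hand=0.6)

```text
clock: 19.45
tcp_pos: [0.4827, 0.1371, 0.1425]
orientation: [-2.262, -2.179, -0.001]
contact_force: [-0.1, -0.4, -0.0]
grip_width: 0.034
```

Run:
```python
from h import *
g=imaging.grab_frame('wrist'); c=mask_rect(g,'cover','wrist',.0475); print(c)
g=imaging.grab_frame('top'); print(mask_rect(g,'cover','top',.0475))
print(go(.443,-.307,.17,np.radians(87.6)))
```

```text
(0.88, array([524. , 134.4]), array([124.1,  72.4]), 177.0, 11801)
(0.68, array([524.6, 130.9]), array([129.5,  68.7]), 2.8, 1396)
([-0.89, -0.046, -0.056], [-0.0007, 0.0004, 0.0029])
```

Emit:
carry_out(offset=[[-0.78,-0.046,-0.08],[-0.78,-0.046,-0.08],[-0.78,-0.046,-0.08],[-0.78,-0.046,-0.08],[-0.78,-0.046,-0.08],[-0.78,-0.046,-0.08],[-0.78,-0.046,-0.08],[-0.78,-0.046,-0.08]], turn=[[0,0,0.003],[0,0,0.003],[0,0,0.003],[0,0,0.003],[0,0,0.003],[0,0,0.003],[0,0,0.003],[0,0,0.003]], hand=0.15)

```text
clock: 20.45
tcp_pos: [0.4448, -0.2542, 0.1822]
orientation: [-2.269, -2.172, -0.001]
contact_force: [0.8, -0.2, -0.3]
grip_width: 0.0726
```

Emit:
carry_out(offset=[[0,0,0],[0,0,0]], turn=[[0,0,0],[0,0,0]])

```text
clock: 20.65
tcp_pos: [0.4451, -0.2524, 0.1818]
orientation: [-2.27, -2.17, -0.001]
contact_force: [0.1, -0.1, -0.7]
grip_width: 0.0725
```

Run:
```python
from h import *
g=snap('wrist','w11.png')
for q,z in (('tape_mid',.019),('glue_mid',.096),('parcel_mid',.048)): print(q,mask_rect(g,q,'wrist',z),[w(g,d['xyz']).round(3) for d in look_for(q,'wrist')][:2])
print(go(.443,-.307,.05,np.radians(87.6)))
```

```text
tape_mid (0.9, array([ 442.3, -306.6]), array([54. , 48.9]), 87.4, 1428) [array([ 0.441, -0.303,  0.018])]
glue_mid (0.94, array([ 429. , -214.8]), array([37.2, 26.7]), 77.7, 1307) [array([ 0.429, -0.214,  0.097])]
parcel_mid (0.74, array([ 442.3, -295.1]), array([47. , 43.5]), 87.4, 1339) [array([ 0.437, -0.118,  0.048]), array([ 0.585, -0.352,  0.008])]
([-0.1135, -0.0026, 0.2647], [0.0008, -0.0009, 0.0012])
```

View pics/w11.png

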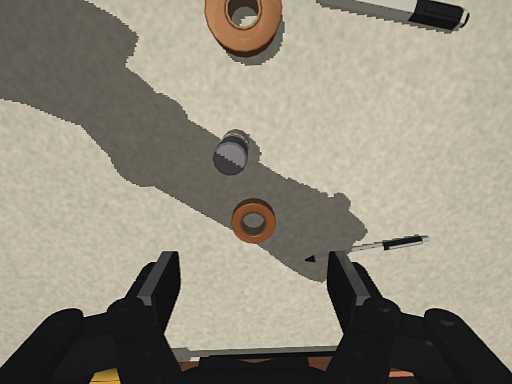

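Emit:
carry_out(offset=[[-0.111,-0.005,0.1],[-0.111,-0.005,0.2],[-0.111,-0.005,0.3],[-0.111,-0.005,0.36],[-0.111,-0.005,0.38],[-0.111,-0.005,0.392],[-0.111,-0.005,0.392]], turn=[[0,0,0],[0,0,0],[0,0,0],[0,0,0],[0,0,0],[0,0,0],[0,0,0]])

```text
clock: 21.7
tcp_pos: [0.4425, -0.3071, -0.0123]
orientation: [2.266, 2.174, 0.004]
contact_force: [0.2, 0.4, 0.3]
grip_width: 0.0728
```

Emit:
carry_out(offset=[[0,0,0],[0,0,0],[0,0,0],[0,0,0],[0,0,0]], turn=[[0,0,0],[0,0,0],[0,0,0],[0,0,0],[0,0,0]], hand=1, force=30)

```text
clock: 22.2
tcp_pos: [0.4432, -0.3075, -0.0111]
orientation: [2.265, 2.172, 0.006]
contact_force: [-1.3, 1.5, 9.1]
grip_width: 0.0494
```

Emit:
carry_out(offset=[[0,0,-0.04],[0,0,-0.12],[0,0,-0.22],[0,0,-0.32],[0,0,-0.4],[0,0,-0.4]], turn=[[0,0,0],[0,0,0],[0,0,0],[0,0,0],[0,0,0],[0,0,0]])

```text
clock: 22.8
tcp_pos: [0.4443, -0.3094, 0.1933]
orientation: [2.26, 2.166, 0.011]
contact_force: [0.2, -0.3, -0.5]
grip_width: 0.0491
```

Run:
```python
from h import *
o=r.get_obs(); print(o['tcp_pos'],o['grip_width'])
h=np.radians(-2.4);O=np.array([.5567,.2215]);R=np.array([[np.cos(h),-np.sin(h)],[np.sin(h),np.cos(h)]])
t=O+R@[-.035,0]; print(t, go(t[0],t[1],.16,np.radians(87.6)))
g=snap('wrist','w12.png'); print(mask_rect(g,'tape_mid','wrist',.20))
```

```text
[ 0.4442819  -0.30940141  0.19328482] 0.04909471682524608
[0.5217307  0.22296565] ([1.0705, 0.1087, 0.0654], [0.0087, 0.0016, -0.0004])
(0.71, array([ 442.7, -323.6]), array([65.4, 57.9]), 108.4, 7894)
```

Emit:
carry_out(offset=[[0.75,0.109,0],[0.75,0.109,0],[0.75,0.109,0],[0.75,0.109,0],[0.75,0.109,0],[0.75,0.109,0],[0.75,0.109,0],[0.75,0.109,0]], turn=[[0.008,0.002,0],[0.008,0.002,0],[0.008,0.002,0],[0.008,0.002,0],[0.008,0.002,0],[0.008,0.002,0],[0.008,0.002,0],[0.008,0.002,0]])

```text
clock: 23.7
tcp_pos: [0.5106, 0.0701, 0.1858]
orientation: [-2.253, -2.171, 0.009]
contact_force: [-0.5, -0.5, -0.3]
grip_width: 0.0491
```

Emit:
carry_out(offset=[[0.3,0,0.06],[0.3,0,0.06],[0.3,0,0.06],[0.3,0,0.06],[0.3,0,0.06],[0.3,0,0.06],[0.3,0,0.06]], turn=[[0,0,0],[0,0,0],[0,0,0],[0,0,0],[0,0,0],[0,0,0],[0,0,0]])

```text
clock: 24.4
tcp_pos: [0.5176, 0.2132, 0.1576]
orientation: [-2.264, -2.164, 0.008]
contact_force: [-0.0, -0.2, 0.6]
grip_width: 0.0493
```

Run:
```python
from h import *
o=r.get_obs(); print(o['tcp_pos'],o['grip_width'])
print(go(.5217,.223,-.003,np.radians(87.6)))
```

```text
[0.51755603 0.21315429 0.15761742] 0.049343764988982554
([0.019, 0.0108, 0.3212], [-0.0071, -0.0023, -0.0022])
```

Emit:
carry_out(offset=[[0.019,0.01,0.06],[0.019,0.01,0.12],[0.019,0.01,0.18],[0.019,0.01,0.22],[0.019,0.01,0.24],[0.019,0.01,0.24]], turn=[[-0.007,-0.002,-0.002],[-0.007,-0.002,-0.002],[-0.007,-0.002,-0.002],[-0.007,-0.002,-0.002],[-0.007,-0.002,-0.002],[-0.007,-0.002,-0.002]])

```text
clock: 25.0
tcp_pos: [0.5212, 0.2237, 0.0369]
orientation: [-2.266, -2.175, 0.002]
contact_force: [0.8, -0.6, 0.2]
grip_width: 0.0495
```

Run:
```python
from h import *
o=r.get_obs(); print(o['tcp_pos'],o['contact_force'],go(.5217,.223,-.003,np.radians(87.6)))
```

```text
[0.52122228 0.2237333  0.03689201] [ 0.7811381  -0.56401985  0.21967433] ([-0.0014, 0.0011, 0.0798], [-0.001, 0.0002, 0.0008])
```

Emit:
carry_out(offset=[[0,0,0.03],[0,0,0.055],[0,0,0.07],[0,0,0.079],[0,0,0.079]], turn=[[0,0,0],[0,0,0],[0,0,0],[0,0,0],[0,0,0]])

```text
clock: 25.5
tcp_pos: [0.5213, 0.225, -0.0025]
orientation: [-2.264, -2.177, 0.001]
contact_force: [-0.1, -0.8, -0.7]
grip_width: 0.0495
```

Emit:
carry_out(offset=[[0,0,0],[0,0,0],[0,0,0],[0,0,-0.04],[0,0,-0.12],[0,0,-0.22],[0,0,-0.32],[0,0,-0.34]], turn=[[0,0,0],[0,0,0],[0,0,0],[0,0,0],[0,0,0],[0,0,0],[0,0,0],[0,0,0]], hand=0.32)

```text
clock: 26.3
tcp_pos: [0.5249, 0.2259, 0.174]
orientation: [2.264, 2.176, 0.016]
contact_force: [0.3, 0.3, 0.6]
grip_width: 0.0582
```

Run:
```python
from h import *
g=snap('wrist','w13.png'); k=mask_rect(g,'tape_mid','wrist',.026); print(k)
h=np.radians(-2.4);O=np.array([.5567,.2215]);R=np.array([[np.cos(h),-np.sin(h)],[np.sin(h),np.cos(h)]])
if k: print('rel',R.T@(k[1]/1000-O))
print(go(.5785,-.100,.16,np.radians(167)))
```

```text
(0.58, array([521.6, 224. ]), array([51.2, 46.7]), 87.6, 1481)
rel [-0.0351739   0.00102797]
([-0.6468, 0.1364, 0.0185], [0.0041, -0.0007, -0.9219])
```

View pics/w13.png

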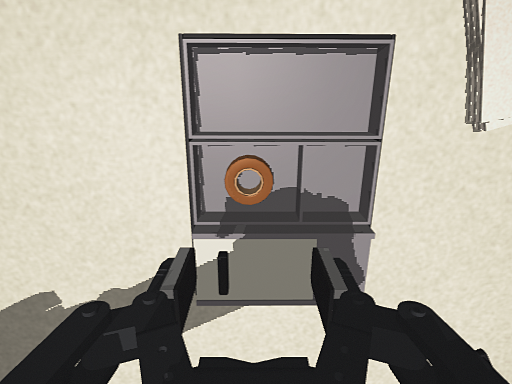

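```bash
python3 -c "
from h import *
print(go(.43,-.15,.2,np.radians(87.6)))"
```

```text
([-0.758, -0.1562, -0.0631], [0.0025, -0.0029, 0.002])
```

Emit:
carry_out(offset=[[-0.758,-0.156,-0.063],[-0.758,-0.156,-0.063],[-0.758,-0.156,-0.063],[-0.758,-0.156,-0.063],[-0.758,-0.156,-0.063],[-0.758,-0.156,-0.063],[-0.758,-0.156,-0.063],[-0.758,-0.156,-0.063]], turn=[[0.003,-0.003,0.002],[0.003,-0.003,0.002],[0.003,-0.003,0.002],[0.003,-0.003,0.002],[0.003,-0.003,0.002],[0.003,-0.003,0.002],[0.003,-0.003,0.002],[0.003,-0.003,0.002]])

```text
clock: 27.2
tcp_pos: [0.4266, -0.153, 0.1981]
orientation: [-2.268, -2.171, 0.011]
contact_force: [0.2, -0.2, -0.7]
grip_width: 0.0579
```

Emit:
carry_out(offset=[[0,0,0],[0,0,0],[0,0,0]], turn=[[0,0,0],[0,0,0],[0,0,0]])

```text
clock: 27.5
tcp_pos: [0.4286, -0.1492, 0.1982]
orientation: [-2.264, -2.175, 0.011]
contact_force: [-0.1, 0.1, 0.1]
grip_width: 0.0582
```

Run:
```python
from h import *
g=snap('wrist','w14.png'); print(w(g,[0,0,0]),r.get_obs()['tcp_pos'])
o=outline_of('glue_mid','wrist')[0]; v,u=np.nonzero(o['region']); print(o['score'],u.min(),u.max(),v.min(),v.max())
# fit: choose (x,y) so that projected cylinder silhouette matches mask
from scipy.optimize import minimize
M=o['region']
a=np.linspace(0,2*np.pi,40)
def iou(p):
    P=np.array([px(g,[p[0]+.014*np.cos(t),p[1]+.014*np.sin(t),z]) for t in a for z in(0,.096)],np.float32)
    m=np.zeros(M.shape,np.uint8); cv2.fillConvexPoly(m,cv2.convexHull(P).round().astype(np.int32),1); m=m>0
    return -(m&M).sum()/(m|M).sum()
s=minimize(iou,[.429,-.218],method='Nelder-Mead',options=dict(initial_simplex=[[.429,-.218],[.434,-.218],[.429,-.223]])); print(s.x,s.fun)
print(go(s.x[0],s.x[1],.15,np.radians(87.6)))
```

```text
[ 0.43269879 -0.06588192  0.35291727] [ 0.4288529  -0.14908127  0.19839911]
0.58 243 270 213 273
[ 0.42808676 -0.21898549] -0.8798283261802575
([-0.1393, 0.0042, 0.0976], [-0.0038, 0.0024, 0.0018])
```

Emit:
carry_out(offset=[[-0.09,0.002,0.03],[-0.14,0.002,0.06],[-0.14,0.002,0.1],[-0.14,0.002,0.16],[-0.14,0.002,0.22],[-0.14,0.002,0.27],[-0.14,0.002,0.298],[-0.14,0.002,0.3]], turn=[[-0.004,0.002,0.002],[-0.004,0.002,0.002],[-0.004,0.002,0.002],[-0.004,0.002,0.002],[-0.004,0.002,0.002],[-0.004,0.002,0.002],[-0.004,0.002,0.002],[-0.004,0.002,0.002]])

```text
clock: 28.4
tcp_pos: [0.4255, -0.2201, 0.048]
orientation: [-2.268, -2.171, 0.002]
contact_force: [-0.5, -0.5, 1.2]
grip_width: 0.0581
```

Emit:
carry_out(offset=[[0,0,0],[0,0,0],[0,0,0],[0,0,0],[0,0,0],[0,0,0]], turn=[[0,0,0],[0,0,0],[0,0,0],[0,0,0],[0,0,0],[0,0,0]], hand=1, force=30)

```text
clock: 29.0
tcp_pos: [0.4274, -0.2215, 0.0505]
orientation: [2.268, 2.169, 0.003]
contact_force: [-0.3, 0.8, 7.9]
grip_width: 0.0266
```

Emit:
carry_out(offset=[[0,0,-0.04],[0,0,-0.12],[0,0,-0.22],[0,0,-0.32],[0,0,-0.32]], turn=[[0,0,0],[0,0,0],[0,0,0],[0,0,0],[0,0,0]])

```text
clock: 29.5
tcp_pos: [0.4294, -0.223, 0.2153]
orientation: [2.264, 2.163, 0.012]
contact_force: [-0.4, -0.2, -1.0]
grip_width: 0.0263
```

Run:
```python
from h import *
g=snap('wrist','w15.png'); o=r.get_obs(); print(o['tcp_pos'],o['grip_width'])
h=np.radians(-2.4);O=np.array([.5567,.2215]);R=np.array([[np.cos(h),-np.sin(h)],[np.sin(h),np.cos(h)]])
t=O+R@[.0535,0]; print(t, go(t[0],t[1],.2,np.radians(87.6)))
```

```text
[ 0.42807434 -0.22163571  0.21251914] 0.026638234393035923
[0.61015307 0.21925965] ([0.8971, 0.3244, 0.0278], [0.0059, 0.0001, -0.0017])
```

View pics/w15.png

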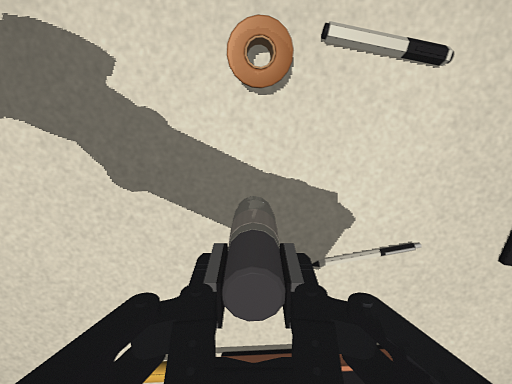

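Emit:
carry_out(offset=[[0.897,0.324,0.028],[0.897,0.324,0.028],[0.897,0.324,0.028],[0.897,0.324,0.028],[0.897,0.324,0.028],[0.897,0.324,0.028],[0.897,0.324,0.028],[0.897,0.324,0.028]], turn=[[0.006,0,-0.002],[0.006,0,-0.002],[0.006,0,-0.002],[0.006,0,-0.002],[0.006,0,-0.002],[0.006,0,-0.002],[0.006,0,-0.002],[0.006,0,-0.002]])

```text
clock: 30.35
tcp_pos: [0.5781, 0.1503, 0.1961]
orientation: [-2.263, -2.17, 0.012]
contact_force: [0.9, -0.7, -0.5]
grip_width: 0.0261
```

```bash
python3 -c "
from h import *
print(r.get_obs()['tcp_pos'],go(.6102,.219,.1,np.radians(87.6)))"
```

```text
[0.57805174 0.15032748 0.1960536 ] ([0.1402, 0.0604, 0.1914], [-0.0066, 0.0008, -0.0001])
```

Emit:
carry_out(offset=[[0.09,0.05,0],[0.13,0.06,0],[0.13,0.06,0.08],[0.13,0.06,0.16],[0.13,0.06,0.19],[0.13,0.06,0.19],[0.13,0.06,0.19]], turn=[[-0.004,0,0],[-0.004,0,0],[-0.004,0,0],[-0.004,0,0],[-0.004,0,0],[-0.004,0,0],[-0.004,0,0]])

```text
clock: 31.05
tcp_pos: [0.6113, 0.2117, 0.1032]
orientation: [-2.268, -2.173, 0.001]
contact_force: [1.2, 0.2, 0.3]
grip_width: 0.0263
```

```bash
python3 -c "
from h import *
print(r.get_obs()['tcp_pos'],go(.6102,.219,.0585,np.radians(87.6)))"
```

```text
[0.61127414 0.21169554 0.10323378] ([0.0146, -0.0027, 0.0895], [-0.0005, 0.0004, -0.0006])
```

Emit:
carry_out(offset=[[0.014,-0.003,0],[0.014,-0.003,0.03],[0.014,-0.003,0.06],[0.014,-0.003,0.08],[0.014,-0.003,0.088],[0.014,-0.003,0.088]], turn=[[0,0,0],[0,0,0],[0,0,0],[0,0,0],[0,0,0],[0,0,0]])

```text
clock: 31.65
tcp_pos: [0.6092, 0.2188, 0.058]
orientation: [-2.267, -2.173, 0.004]
contact_force: [-0.2, 0.4, -0.4]
grip_width: 0.0265
```

Emit:
carry_out(offset=[[0,0,0],[0,0,0.003]], turn=[[0,0,0],[0,0,0]])

```text
clock: 31.85
tcp_pos: [0.6099, 0.2192, 0.0575]
orientation: [-2.268, -2.174, 0.001]
contact_force: [-4.5, 0.2, 14.9]
grip_width: 0.0265
```

Contact with the floor (about 15 N upward on the tool). Releasing and rising straight up.

Emit:
carry_out(offset=[[0,0,0],[0,0,0],[0,0,0],[0,0,-0.05],[0,0,-0.13],[0,0,-0.23],[0,0,-0.3],[0,0,-0.3]], turn=[[0,0,0],[0,0,0],[0,0,0],[0,0,0],[0,0,0],[0,0,0],[0,0,0],[0,0,0]], hand=0.4)

```text
clock: 32.65
tcp_pos: [0.6129, 0.2197, 0.2128]
orientation: [2.266, 2.172, 0.012]
contact_force: [-0.5, 0.1, -0.1]
grip_width: 0.0514
```

Run:
```python
from h import *
g=snap('wrist','w16.png'); print(mask_rect(g,'glue_mid','wrist',.103),[w(g,d['xyz']).round(3) for d in look_for('glue_mid','wrist')][:1])
print(go(.579,-.100,.18,np.radians(167)))
```

```text
(0.83, array([610.1, 228.9]), array([42.9, 26.6]), 87.5, 1157) [array([0.612, 0.225, 0.103])]
([-0.6407, -0.0332, 0.0531], [-0.0016, -0.0008, -0.9238])
```

View pics/w16.png

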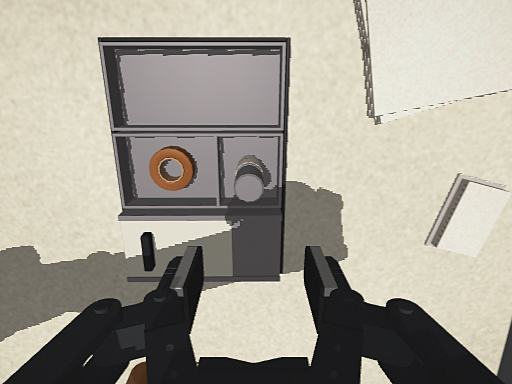

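Emit:
carry_out(offset=[[-0.64,-0.033,0.053],[-0.64,-0.033,0.053],[-0.64,-0.033,0.053],[-0.64,-0.033,0.053],[-0.64,-0.033,0.053],[-0.64,-0.033,0.053],[-0.64,-0.033,0.053],[-0.64,-0.033,0.053]], turn=[[0,0,-0.924],[0,0,-0.924],[0,0,-0.924],[0,0,-0.924],[0,0,-0.924],[0,0,-0.924],[0,0,-0.924],[0,0,-0.924]])

```text
clock: 33.6
tcp_pos: [0.577, -0.1053, 0.1788]
orientation: [-0.653, -3.068, 0.006]
contact_force: [-0.5, 0.3, -0.2]
grip_width: 0.0519
```

Emit:
carry_out(offset=[[0,0,0],[0,0,0],[0,0,0],[0,0,0]], turn=[[0,0,-0.124],[0,0,-0.124],[0,0,-0.124],[0,0,-0.124]])

```text
clock: 34.0
tcp_pos: [0.5788, -0.0996, 0.1794]
orientation: [-0.365, -3.117, 0.001]
contact_force: [0.4, 0.2, -0.2]
grip_width: 0.0514
```

```bash
python3 -c "
from h import *
g=snap('wrist','w17.png'); print(mask_rect(g,'marker_mid','wrist',.0085))
o=r.get_obs(); print(o['tcp_pos'],o['joints'],go(.579,-.1005,-.008,np.radians(167)))"
```

```text
(0.83, array([ 580.3, -100.9]), array([143.8,  21.2]), 167.5, 2412)
[ 0.57922735 -0.09962151  0.17997175] [-0.23732889  0.39240223  0.38874664  1.82900905 -0.17712671  0.95696024
  1.56556007] ([-0.0009, -0.0014, 0.3759], [-0.0008, -0.0017, -0.004])
```

Emit:
carry_out(offset=[[-0.002,-0.003,0.1],[-0.002,-0.003,0.2],[-0.002,-0.003,0.29],[-0.002,-0.003,0.34],[-0.002,-0.003,0.365],[-0.002,-0.003,0.377],[-0.002,-0.003,0.377]], turn=[[0,-0.002,-0.004],[0,-0.002,-0.004],[0,-0.002,-0.004],[0,-0.002,-0.004],[0,-0.002,-0.004],[0,-0.002,-0.004],[0,-0.002,-0.004]])

```text
clock: 34.8
tcp_pos: [0.5804, -0.1016, -0.0076]
orientation: [0.354, 3.119, -0.002]
contact_force: [0.6, 0.2, 0.6]
grip_width: 0.0514
```

Emit:
carry_out(offset=[[0,0,0],[0,0,0],[0,0,0],[0,0,0],[0,0,0],[0,0,0]], turn=[[0,0,0],[0,0,0],[0,0,0],[0,0,0],[0,0,0],[0,0,0]], hand=1, force=30)

```text
clock: 35.4
tcp_pos: [0.5811, -0.1016, -0.0063]
orientation: [0.354, 3.118, -0.001]
contact_force: [-0.7, -0.0, 6.3]
grip_width: 0.0174
```

Emit:
carry_out(offset=[[0,0,-0.04],[0,0,-0.12],[0,0,-0.22],[0,0,-0.32],[0,0,-0.36],[0,0,-0.36]], turn=[[0,0,0],[0,0,0],[0,0,0],[0,0,0],[0,0,0],[0,0,0]])

```text
clock: 36.0
tcp_pos: [0.5823, -0.1018, 0.1768]
orientation: [0.354, 3.112, 0.0]
contact_force: [-0.5, -0.3, -1.0]
grip_width: 0.0176
```

```bash
python3 -c "
from h import *
o=r.get_obs(); print(o['tcp_pos'],o['grip_width'])
h=np.radians(-2.4);O=np.array([.5602,.3077])
print(go(O[0],O[1],.17,np.radians(177.6)))"
```

```text
[ 0.58227702 -0.10183237  0.17677215] 0.017587793155112916
([0.227, 0.7882, 0.0122], [0.0002, 0.0066, -0.123])
```

Emit:
carry_out(offset=[[0.227,0.788,0.012],[0.227,0.788,0.012],[0.227,0.788,0.012],[0.227,0.788,0.012],[0.227,0.788,0.012],[0.227,0.788,0.012],[0.227,0.788,0.012],[0.227,0.788,0.012]], turn=[[0,0.005,-0.123],[0,0.005,-0.123],[0,0.005,-0.123],[0,0.005,-0.123],[0,0.005,-0.123],[0,0.005,-0.123],[0,0.005,-0.123],[0,0.005,-0.123]])

```text
clock: 36.8
tcp_pos: [0.5569, 0.2997, 0.1648]
orientation: [-0.065, -3.134, 0.001]
contact_force: [0.7, 0.6, -0.3]
grip_width: 0.0175
```

Emit:
carry_out(offset=[[0,0,0],[0,0,0],[0,0,0]], turn=[[0,0,0],[0,0,0],[0,0,0]])

```text
clock: 37.1
tcp_pos: [0.5579, 0.2961, 0.1651]
orientation: [-0.068, -3.134, 0.003]
contact_force: [-0.2, -0.2, 0.2]
grip_width: 0.0179
```

```bash
python3 -c "
from h import *
o=r.get_obs(); print(o['tcp_pos'],o['grip_width'])
print(go(.5602,.3077,.002,np.radians(177.6)))"
```

```text
[0.55793092 0.29607791 0.16508441] 0.01793330796260077
([-0.0057, 0.0241, 0.3261], [-0.0014, -0.0045, -0.0009])
```

Emit:
carry_out(offset=[[-0.006,0.024,0.05],[-0.006,0.024,0.13],[-0.006,0.024,0.21],[-0.006,0.024,0.27],[-0.006,0.024,0.3],[-0.006,0.024,0.315],[-0.006,0.024,0.322],[-0.006,0.024,0.322]], turn=[[0,-0.004,0],[0,-0.004,0],[0,-0.004,0],[0,-0.004,0],[0,-0.004,0],[0,-0.004,0],[0,-0.004,0],[0,-0.004,0]])

```text
clock: 37.9
tcp_pos: [0.5614, 0.3098, 0.0057]
orientation: [0.066, 3.14, 0.001]
contact_force: [0.1, 0.6, 0.3]
grip_width: 0.0178
```

Emit:
carry_out(offset=[[0,0,0],[0,0,0.003],[0,0,0.003]], turn=[[0,0,0],[0,0,0],[0,0,0]])

```text
clock: 38.2
tcp_pos: [0.5608, 0.3102, 0.0039]
orientation: [0.065, 3.14, 0.0]
contact_force: [0.2, -0.8, 0.2]
grip_width: 0.0177
```

Emit:
carry_out(offset=[[0,0,0.003],[0,0,0.006],[0,0,0.006]], turn=[[0,0,0],[0,0,0],[0,0,0]])

```text
clock: 38.5
tcp_pos: [0.5606, 0.31, 0.0007]
orientation: [0.065, 3.141, -0.0]
contact_force: [-0.4, -0.0, 4.5]
grip_width: 0.0182
```

Emit:
carry_out(offset=[[0,0,0],[0,0,0],[0,0,-0.04],[0,0,-0.12],[0,0,-0.22],[0,0,-0.32],[0,0,-0.4],[0,0,-0.4]], turn=[[0,0,0],[0,0,0],[0,0,0],[0,0,0],[0,0,0],[0,0,0],[0,0,0],[0,0,0]], hand=0.65)

```text
clock: 39.3
tcp_pos: [0.564, 0.3116, 0.2071]
orientation: [0.066, 3.132, 0.01]
contact_force: [0.2, -0.4, 0.5]
grip_width: 0.03
```

Emit:
carry_out(offset=[[0.4,0,-0.1],[0.4,0,-0.1],[0.4,0,-0.1],[0.4,0,-0.1],[0.4,0,-0.1],[0.4,0,-0.1]], turn=[[0,0,0],[0,0,0],[0,0,0],[0,0,0],[0,0,0],[0,0,0]])

```text
clock: 39.9
tcp_pos: [0.3595, 0.3187, 0.2503]
orientation: [0.061, 3.141, 0.001]
contact_force: [1.2, 0.4, -0.2]
grip_width: 0.0302
```

Run:
```python
from h import *
g=snap('top','t18.png'); h=np.radians(-2.4);R=np.array([[np.cos(h),-np.sin(h)],[np.sin(h),np.cos(h)]])
for q,z,O in (('marker_mid',.0155,(.5602,.3077)),('tape_mid',.02,(.5567,.2215)),('pen_mid',.0045,None),('parcel_mid',.048,None),('cover',.0475,None)):
    k=mask_rect(g,q,'top',z); print(q,k, R.T@(k[1]/1000-np.array(O)) if k and O else '')
print([w(g,d['xyz']).round(3) for d in look_for('glue_mid','top')],r.get_obs()['tcp_pos'])
s=imaging.grab_frame('scene')['pixels'][180:330,215:415,::-1]
cv2.imwrite('pics/c18.png',np.vstack([cv2.resize(g['pixels'][110:240,80:420,::-1],(680,260)),cv2.resize(s,(680,340))[:, :]]))
```

```text
marker_mid (0.84, array([560.4, 309.9]), array([140.9,  23.5]), 177.4, 531) [0.0001077  0.00220645]
tape_mid (0.82, array([520.7, 221.3]), array([52.1, 47. ]), 88.7, 314) [-0.03596005 -0.00170735]
pen_mid (0.52, array([ 574.5, -354.9]), array([139.5,  10.9]), 8.5, 243) 
parcel_mid (0.92, array([ 442.1, -105.1]), array([62.4, 60.1]), 88.3, 614) 
cover (0.69, array([523.4, 135.2]), array([122.1,  71. ]), 176.9, 1642) 
[array([0.606, 0.217, 0.087])] [0.36159098 0.31781834 0.249744  ]
```

```bash
python3 -c "
from h import *
print(r.hand_in(), r.get_obs()['clock'])"
```

```text
the job is handed in; nothing more can be done
the job is handed in; nothing more can be done
```

The whole kit is put away and the job is handed in at about 40 s on the clock; no verdict was given.

**Final checks** (positions in each insert's own frame, from the closing top view unless noted):

| Item | Result |
|---|---|
| Marker | (0, +2) mm in the long insert |
| Narrow tape | (-36, -2) mm, in the near cell |
| Glue stick | Set on the floor of the far cell (about 15 N contact); upright in the wrist view, and top view still finds its top near the cell centre, about 0.09 m up |
| Knife | (-29, +1) mm, measured by the wrist camera before I shut the cover; it can't be seen now |
| Cover | Pushed against its shut stop (about 19 N there); its measured centre agrees with shut |
| Pen and parcel tape | Within about 3 mm of their first measurement, which is measurement noise |

**What disagreed or failed:**
- **Nose length:** the shut fingertips sit about 13 mm behind the reported TCP, not 14 mm ahead as stated. My first grasp of the pull bar closed on air above it. I corrected the heights from the images and the contact forces.
- **Cover start:** it was about 10 mm open at the start, not shut.
- **Last picture:** the viewer had reached its limit, so the final check rests on the network measurements alone.

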